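# Release the left-hand clamp nut of a spool winder and roll up the fresh spool

## Robot

A 7-joint arm with a two-finger parallel gripper is mounted at the origin on the work surface. World frame = base frame: x ahead of the robot, y to its left, z up, the work surface at z = 0. Lengths are in m, angles in rad, forces in N, time in s.
With the tool pointing down it reaches from about 0.425 to 0.925 m from the base axis. Payload 6.8 kg.
Tool frame: the origin (TCP) lies midway between the tips of the shut fingers; the grasp point (between the pads) lies bot.grip_point_offset behind it (bot.grip_point_offset is the distance from the TCP to the grasp point, in m); z points along the fingers, y is the line along which they close (so a half turn about z gives the same grasp; the last joint's range is limited). The gripper opens to 85 mm and grips with 20 to 120 N. Pads are 22 mm wide; open, the fingers measure 114 mm over their backs; the gripper's body (76 mm by 85 mm) begins 54 mm behind the grasp point. The pads swing forward as they close: fully open they stand 13 mm farther back than shut.
Start: joints at [1.008, 0.477, 0.022, 1.555, -0.011, 1.109, -0.083], TCP at [0.297, -0.606, 0.231] pointing down, gripper open.
Joint ranges: [-2.96, 2.96], [-0.34, 2.1], [-1.41, 1.46], [0.24, 2.44], [-1.37, 4.51], [0.17, 1.92], [-2.96, 2.96]. Speed limits (rad/s): [2.39, 2.39, 3.14, 3.14, 3.14, 3.14, 3.14].

## Interface

Orientations are given as a unit quaternion [w, x, y, z].
In Python, from station import get_obs, cams, job, bot gives the robot as it stands.
- The arm moves only by the tool arm_command, never from a script. Its argument "rows" is a list that holds one entry, the list of rows, each a list of 5 numbers: the finger opening in mm, from 0 to 85.4, then the shift along the world's x, y, z in units of 60 mm (1.0 is 60 mm), then the turn about the world's z in units of 0.08 rad (1.0 is 0.08 rad). In form: [[[grip, x, y, z, turn], ...]]. A call has exactly 10 rows; each row shifts and turns the commanded pose from where the row before left it; what a row does not reach is not made up. A row lasts 1/8 s, in which the tool goes at most 62.5 mm and 10.7 degrees, less where a joint would pass 70% of its speed; a pose out of reach is approached as far as the arm can. A call with a number of a shift or a turn outside -1 to 1 is refused whole. A call with a gripper value outside its range is refused whole. The fingers move at their own pace and stop on an object; "newtons" is the grip in N (left out, the last holds). Time passes only in rows, so rows that do not move let the fingers close, or fill a call up. It gives the time, the measured TCP pose, the force, the opening and the grip force at its end, in the units of the state.
- get_obs(): the state, without advancing time (a new reading comes with each control period).
- cams.read_camera(name): name is "scene" or "top" or "wrist"; returns the picture (420x560x3 uint8, red, green, blue); there is no depth.
- cams.camera_params(name): a dict with "K" (3x3 intrinsics, pixels), "extrinsics" (4x4, takes a point from camera to world coordinates). Camera axes: x right, y down, z forward; pixel columns grow to the right and rows downward; lengths in m; the calibration is good to about 2 mm. A picture is of the moment at which its call begins: read the wrist's pose just before it. camera_params takes no time and is no camera call; for the wrist camera it gives the pose at the moment of the call.
- job.hand_in(): hands the job in; it is judged then, once.
The state is a dict: "t": time; "q": joint angles; "joint_vel": joint speeds; "joint_torque": joint torques, N m; "eef_pos": TCP position; "tool_rot": TCP orientation; "contact_force": force on the tool from outside, world axes, zero at the start; "torque": the same for the moment, N m; "gripper_width": opening from 0.0 (shut) to 1.0 (fully open); "grasp_force": force on a finger pad.
Only numpy, scipy, OpenCV 4.12 (cv2) and the standard library are available. Lean on these libraries where they do the work, as an engineer would, in place of code of your own. Each camera call takes 0.05 s, during which the arm holds its last target. There are 200 camera calls.

## Task

Get the spool winder ready for a spool change. Its winged clamp nut has a left-hand thread, so it comes undone clockwise as seen from above: loosen it until the white line engraved on one wing points at the red mark on the blue base. Then, by pushing its side, roll the fresh copper spool along the mat to the yellow line so that it comes to rest centred over the line and lying along it, without overrunning it and without lifting the spool; leave the jar and the screwdriver where they are.

Things in the scene. Friction and masses are not known exactly. Their poses are not given: they have to be found in the camera images.
- winder: Spool winder fixed to the bench: round blue base 190 mm across, 30 mm high; an upright spindle in its middle holds a clamped spool (orange flanges 100 mm across, top face 72 mm above the bench) under the wing nut. Origin: centre of the base's underside, on the spindle axis; z up; x axis towards the red mark. Stands left or right of the robot's centre line, the mat on the other side.
- nut (a joint): Turn of the wing nut in rad: grows clockwise seen from above (loosening, left-hand thread; it rises 6 mm a turn). 0 is the tight stop (it turns no further anticlockwise), 3.4 the loose stop. At 2.5 the white line points exactly at the red mark. Stiff (0.15 N m, about 3 N at a wing's end), stays where it is left.
- nut_mark (a point): Point on top of the marked wing, on the engraved white line, 60 mm from the spindle axis; the opposite wing is plain. The nut is a straight black two-winged bar 130 mm long, 11 mm thick, 25 mm high, with a hub 36 mm across; wings' underside 81 mm, top 106 mm above the bench when tight. The spindle's end stands 118 mm above the bench.
- release_mark (a point): Middle of the red mark on top of the winder's base, 75 mm from the spindle axis (the mark runs from 57 to 93 mm), 31 mm above the bench.
- mat: Dark grip mat fixed to the bench, 250 x 180 x 4 mm. Origin: centre of its underside; its x axis is the way the spool is to be rolled (roughly away from the robot), z up. The spool rolls with a little resistance on it and, when pushed slowly, stops within a few mm.
- loading_line (a point): Middle of the yellow line (8 mm wide) that runs across the whole mat along the mat's y axis, 50 mm from the mat's middle towards its +x end, on the mat's upper face, 4 mm above the bench. A straight line through this point along the mat's y axis is where the spool's axis must lie.
- spool: Fresh spool lying on the mat on the robot's side of the line: copper-coloured winding 58 mm in diameter between two orange flanges 64 mm in diameter and 6 mm thick, 110 mm long overall, about 0.25 kg, loose. Origin: its centre, 36 mm above the bench; its y axis is the axis it rolls about; x and z turn as it rolls.
- jar: Bystander: closed glass jar 76 mm across with brushes, about 200 mm high, beyond the work. Origin: centre of its underside.
- screwdriver: Bystander: screwdriver 160 mm long lying between winder and mat, pointing roughly away from the robot. Origin: its middle, on the bench.
Things that resemble listed ones, but are neither listed nor needed, are in the scene too. Several things have the shape of the spool; the one meant has the colours described above.

How it is judged:
By the outcome, as a careful person would: the job done as asked, in the order asked, and still so for the second after the job is handed in, with the robot touching nothing.
It also fails if it takes over 64 s, if anything falls off the work surface, if the arm or the gripper's body presses on something with over 40 N, if the wrist force passes 120 N, or if a joint passes its speed limit or range.

## Working session

There is one attempt and no reset: what is moved stays moved. The work goes in short steps, Python scripts to look and compute and a tool call to move; the robot and the scene stay as the last step left them, time stands still between calls to the robot, and variables do not carry over. Pictures are saved under pics/ and viewed, at most 10 in all, crops included, and the job is handed in when it is done.

Besides the shell and the picture viewer there is one more tool, called after "Request:" by a JSON object that holds its "name" and its "arguments". arm_command: Moves the arm, as the interface text tells. Its arguments: {"type":"object","properties":{"rows":{"type":"array"},"newtons":{"type":"number"}},"required":["rows"]}

```bash
mkdir -p pics; cat > h.py <<'E'
import numpy as np, cv2
from station import get_obs, cams, job, bot
def snap(name,fn,crop=None,s=1):
    im=cams.read_camera(name)[:,:,::-1].copy()
    cv2.imwrite('pics/raw_'+fn,im)
    if crop: x0,y0,x1,y1=crop; im=im[y0:y1,x0:x1]
    im=cv2.resize(im,None,fx=s,fy=s,interpolation=cv2.INTER_CUBIC)
    cv2.imwrite('pics/'+fn,im)
def ray(name,u,v,z,P=None):
    P=P or cams.camera_params(name); K=np.array(P['K']);T=np.array(P['extrinsics'])
    d=T[:3,:3]@np.linalg.solve(K,[u,v,1.]);o=T[:3,3]
    return o+d*(z-o[2])/d[2]
def proj(name,p,P=None):
    P=P or cams.camera_params(name); K=np.array(P['K']);T=np.array(P['extrinsics'])
    c=K@(T[:3,:3].T@(np.array(p)-T[:3,3])); return c[:2]/c[2]
E
python3 - <<'E'
from h import *
snap('top','t1.png',s=1.42); snap('scene','s1.png',s=1.42)
o=get_obs(); print(o); print(bot.grip_point_offset)
for n in('top','scene','wrist'):print(n,cams.camera_params(n))
E
```

```text
{'t': 0.1, 'q': array([ 1.00787397,  0.47771653,  0.02234661,  1.55635831, -0.011524  ,
        1.10930725, -0.08308964]), 'joint_vel': array([ 0.00096551, -0.00216325, -0.00034068, -0.0046048 ,  0.00078594,
       -0.0011429 ,  0.0005802 ]), 'joint_torque': array([ 3.96364398e-03, -5.97773123e+01,  1.61360130e+00, -2.81956404e+01,
        1.28644813e-02,  5.04653261e-03,  2.27077356e-05]), 'eef_pos': array([ 0.29628522, -0.60589595,  0.2304212 ]), 'tool_rot': array([-7.96450850e-04,  9.74251172e-01,  2.25463885e-01, -2.36320372e-04]), 'contact_force': array([ 0.15464044, -0.0382332 , -0.13932068]), 'torque': array([0.02527151, 0.02312614, 0.01892014]), 'grasp_force': 0.0, 'gripper_width': 0.9996105847042069}
0.0187
top {'K': array([[539.0305645 ,   0.        , 275.72563537],
       [  0.        , 539.0305645 , 211.79682443],
       [  0.        ,   0.        ,   1.        ]]), 'extrinsics': array([[ 5.26948270e-05, -9.97671008e-01,  6.82096601e-02,
         4.66389870e-01],
       [-9.99999871e-01, -8.70973040e-05, -5.01389903e-04,
         6.99758632e-02],
       [ 5.06163047e-04, 
[... 300 characters left out ...]
.        ]]), 'extrinsics': array([[-0.67440377,  0.58310657, -0.45295285,  1.14584008],
       [ 0.73832377,  0.53887197, -0.40557986,  0.58947029],
       [ 0.00758732, -0.60795044, -0.79393872,  1.09310591],
       [ 0.        ,  0.        ,  0.        ,  1.        ]])}
wrist {'K': array([[312.9222786 ,   0.        , 283.18044743],
       [  0.        , 312.9222786 , 208.17991838],
       [  0.        ,   0.        ,   1.        ]]), 'extrinsics': array([[ 0.4387912 , -0.85080774, -0.28911671,  0.37106459],
       [-0.89858711, -0.41612798, -0.13920746, -0.57008186],
       [-0.00187077,  0.32087955, -0.94711816,  0.37317763],
       [ 0.        ,  0.        ,  0.        ,  1.        ]])}
```

View pics/t1.png

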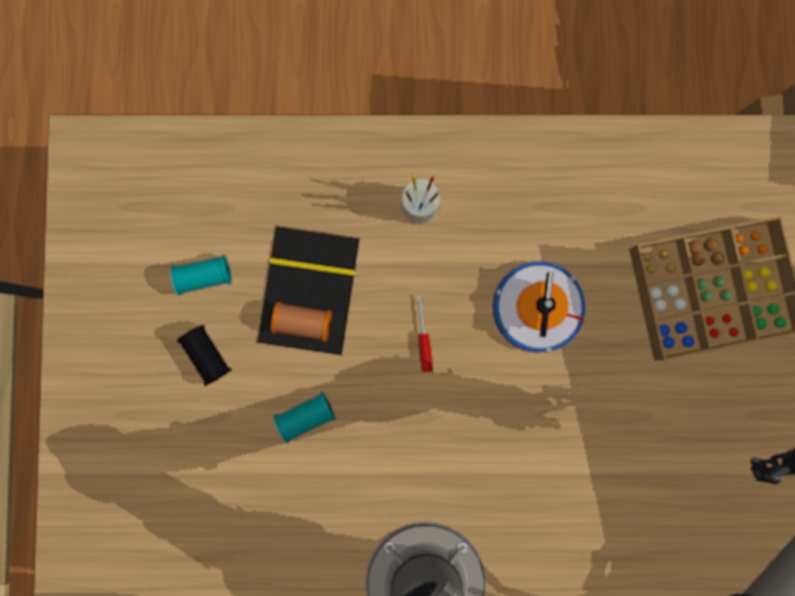

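View pics/s1.png

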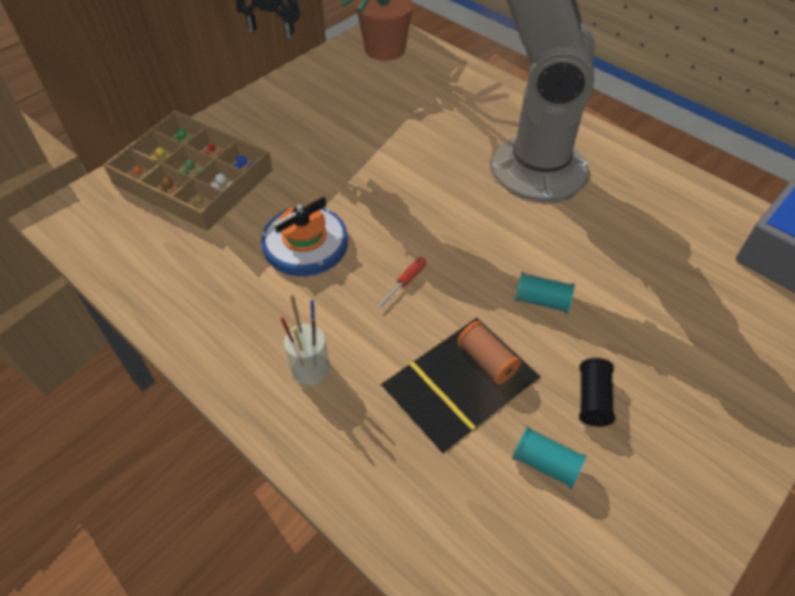

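Top picture (scaled 1.42): the winder is at (540,306) with its red mark at about (574,317), and the white-lined wing points up at (548,280). Shapes like the spool: copper on the mat (301,322), teal (200,275) and (305,417), black (204,355). By colour I choose the copper one. The screwdriver is at (424,335) and the jar at (420,203). Next, a close crop.

```bash
python3 - <<'E'
from h import *
im=cv2.imread('pics/raw_t1.png')
a=cv2.resize(im[155:255,175:260],None,fx=5.5,fy=5.5,interpolation=cv2.INTER_CUBIC)[:550]
b=cv2.resize(im[180:252,340:415],None,fx=5,fy=5,interpolation=cv2.INTER_CUBIC)
H=max(a.shape[0],b.shape[0]); 
a=a[:595];f=np.zeros((H,a.shape[1]+b.shape[1],3),np.uint8)[:600]
a=cv2.resize(a,None,fx=.77,fy=.77); f=np.zeros((440,a.shape[1]+b.shape[1],3),np.uint8)
f[:a.shape[0],:a.shape[1]]=a; f[:b.shape[0],a.shape[1]:]=b
print(a.shape,b.shape); cv2.imwrite('pics/c1.png',f)
E
```

```text
(424, 360, 3) (360, 375, 3)
```

View pics/c1.png

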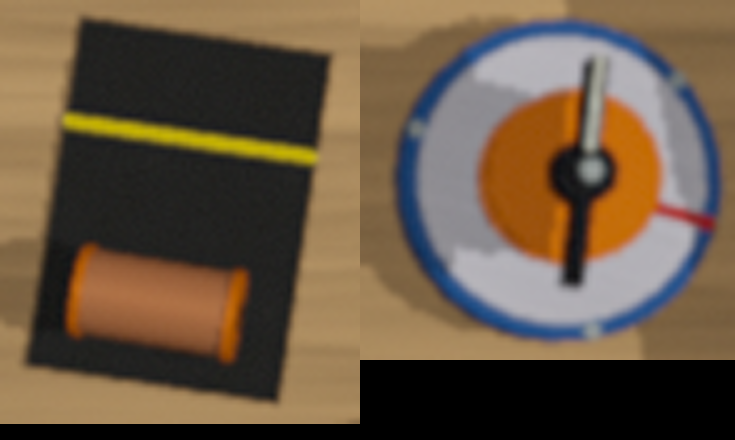

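```bash
python3 - <<'E'
from h import *
A=lambda x,y,z:ray('top',x/4.235+175-.4,y/4.235+155-.4,z)
B=lambda x,y,z:ray('top',(x-360)/5+340-.4,y/5+180-.4,z)
np.set_printoptions(precision=4,suppress=True)
print('base c',B(558,180,.03),'hub',B(591,170,.118))
w1,w2=B(596,58,.107),B(571,285,.107);print('wing',w1,w2,np.linalg.norm(w1-w2),(w1+w2)/2,np.arctan2(*(w1-w2)[1::-1]))
r1,r2=B(656,208,.031),B(712,223,.031);r=np.array((r1+r2)/2);c=B(558,180,.03)
print('red',r1,r2,np.linalg.norm(r1-c),np.linalg.norm(r2-c),np.arctan2(*(r2-c)[1::-1]),np.arctan2(*(r2-r1)[1::-1]))
l1,l2=A(65,121,.004),A(316,157,.004);print('line',l1,l2,np.linalg.norm(l1-l2),(l1+l2)/2,np.arctan2(*(l1-l2)[1::-1]))
m=[A(*p,.004) for p in((83,18),(330,55),(278,402),(27,365))];print('mat',m,np.mean(m,0))
s=[A(*p,.036) for p in((87,246),(240,270),(228,362),(73,338))];print('spool',s,np.mean(s,0),np.arctan2(*(s[0]-s[1])[1::-1]),np.linalg.norm(s[0]-s[1]),np.linalg.norm(s[0]-s[3]))
from scipy.spatial.transform import Rotation as R
o=get_obs();q=o['tool_rot'];M=R.from_quat(q,scalar_first=True).as_matrix();print(M)
print('scrdr',A(0,0,0),ray('top',420/1.42,297/1.42,.0),ray('top',427/1.42,370/1.42,.01),'jar',ray('top',420/1.42,208/1.42,.1))
E
```

```text
base c [ 0.5626 -0.2325  0.03  ] hub [ 0.5627 -0.2338  0.118 ]
wing [ 0.6258 -0.2397  0.107 ] [ 0.4997 -0.2241  0.107 ] 0.1271402129867808 [ 0.5627 -0.2319  0.107 ] -0.12297901956638639
red [ 0.5462 -0.2892  0.031 ] [ 0.5374 -0.3217  0.031 ] 0.05900988099278505 0.09263101359150949 -1.8456081826345108 -1.8337379363034045
line [0.6608 0.3245 0.004 ] [0.6354 0.148  0.004 ] 0.1782865308650209 [0.6481 0.2362 0.004 ] 1.4278230299976669
mat [array([0.7338, 0.3126, 0.004 ]), array([0.7076, 0.1384, 0.004 ]), array([0.4638, 0.1739, 0.004 ]), array([0.4896, 0.3491, 0.004 ])] [0.5987 0.2435 0.004 ]
spool [array([0.5706, 0.3033, 0.036 ]), array([0.5541, 0.1983, 0.036 ]), array([0.4911, 0.2061, 0.036 ]), array([0.5075, 0.3122, 0.036 ])] [0.5309 0.255  0.036 ] 1.4151810689707913 0.10634065081212166 0.06371311949624325
[[ 0.8983  0.4393 -0.0008]
 [ 0.4393 -0.8983  0.0014]
 [-0.0001 -0.0017 -1.    ]]
scrdr [0.7473 0.372  0.    ] [0.5836 0.0095 0.    ] [ 0.4315 -0.0042  0.01  ] jar [0.7529 0.0129 0.1   ]
```

Measured against the given sizes:
- **Base:** centre (0.563,-0.2325).
- **Nut:** bar length 127 mm, marked wing at -0.123 rad, red mark at -1.84 rad, so I turn it about 1.72 rad clockwise.
- **Mat and spool:** 178 mm mat width. Spool length and diameter agree, and it lies about 119 mm short of the line.

Now I go above the marked wing.

Request:
{"name": "arm_command", "arguments": {"rows": [[[45,0.175,0.205,0,1],[45,0.175,0.205,0,1],[45,0.175,0.205,0,1],[45,0.175,0.205,0,1],[45,0.175,0.205,0,1],[45,0.175,0.205,0,1],[45,0.175,0.205,0,1],[45,0.175,0.205,0,1],[45,0.175,0.205,0,1],[45,0.175,0.205,0,1]]]}}

```text
t: 1.35
eef_pos: [0.4016, -0.4827, 0.2308]
tool_rot: [-0.0, 0.809, 0.588, -0.0]
contact_force: [0.9, -0.4, -0.2]
gripper_width: 0.525
grasp_force: 0.0
```

Request:
{"name": "arm_command", "arguments": {"rows": [[[45,0.175,0.205,0,1],[45,0.175,0.205,0,1],[45,0.175,0.205,0,1],[45,0.175,0.205,0,1],[45,0.175,0.205,0,1],[45,0.175,0.205,0,1],[45,0.175,0.205,0,1],[45,0.175,0.205,0,1],[45,0.175,0.205,0,1],[45,0.175,0.205,0,1]]]}}

```text
t: 2.6
eef_pos: [0.5065, -0.3599, 0.2308]
tool_rot: [-0.001, 0.516, 0.857, -0.0]
contact_force: [-0.3, 0.6, 0.7]
gripper_width: 0.526
grasp_force: 0.0
```

Request:
{"name": "arm_command", "arguments": {"rows": [[[45,0.175,0.205,0,1],[45,0.175,0.205,0,1],[45,0.175,0.205,0,1],[45,0.175,0.205,0,1],[45,0.175,0.205,0,1],[45,0.175,0.205,0,1],[45,0.175,0.205,0,1],[45,0.175,0.205,0,1],[45,0.175,0.205,0,1],[45,0.175,0.205,0,1]]]}}

```text
t: 3.85
eef_pos: [0.6115, -0.237, 0.2308]
tool_rot: [-0.001, 0.142, 0.99, 0.0]
contact_force: [-0.3, 0.4, 0.5]
gripper_width: 0.524
grasp_force: 0.0
```

Request:
{"name": "arm_command", "arguments": {"rows": [[[45,0,0,-0.1,1],[45,0,0,-0.2,1],[45,0,0,-0.2,0],[45,0,0,-0.2,0],[45,0,0,-0.2,0],[45,0,0,-0.1,0],[45,0,0,0,0],[45,0,0,0,0],[45,0,0,0,0],[45,0,0,0,0]]]}}

```text
t: 5.1
eef_pos: [0.6117, -0.2375, 0.1717]
tool_rot: [0.0, 0.063, 0.998, -0.0]
contact_force: [0.5, 0.2, -0.2]
gripper_width: 0.532
grasp_force: 0.0
```

```bash
python3 - <<'E'
from h import *
from scipy.spatial.transform import Rotation as R
np.set_printoptions(precision=4,suppress=True)
o=get_obs();P=cams.camera_params('wrist');snap('wrist','w1.png',s=1.42)
M=R.from_quat(o['tool_rot'],scalar_first=True).as_matrix()
print(o['t'],o['eef_pos'],np.arctan2(M[1,1],M[0,1]),M[:,2],o['q'],o['gripper_width'])
C=np.array([.5627,-.2325])
for n,a,r,z in(('mark',-.123,.06,.107),('tip',-.123,.065,.107),('plain',-.123,-.065,.107),('hub',0,0,.118),('red',-1.84,.075,.031)):
  print(n,1.42*proj('wrist',[C[0]+r*np.cos(a),C[1]+r*np.sin(a),z],P))
E
```

```text
5.1 [ 0.6117 -0.2375  0.1717] 1.4439111263850422 [ 0.0005 -0.0002 -1.    ] [ 0.6977  0.5743 -0.6031  1.6276  0.3626  1.0532  1.432 ] 0.5320287658831984
mark [400.492  337.7294]
tip [400.5469 346.659 ]
plain [398.812   64.2693]
hub [399.6507 223.7266]
red [280.5772 182.975 ]
```

View pics/w1.png

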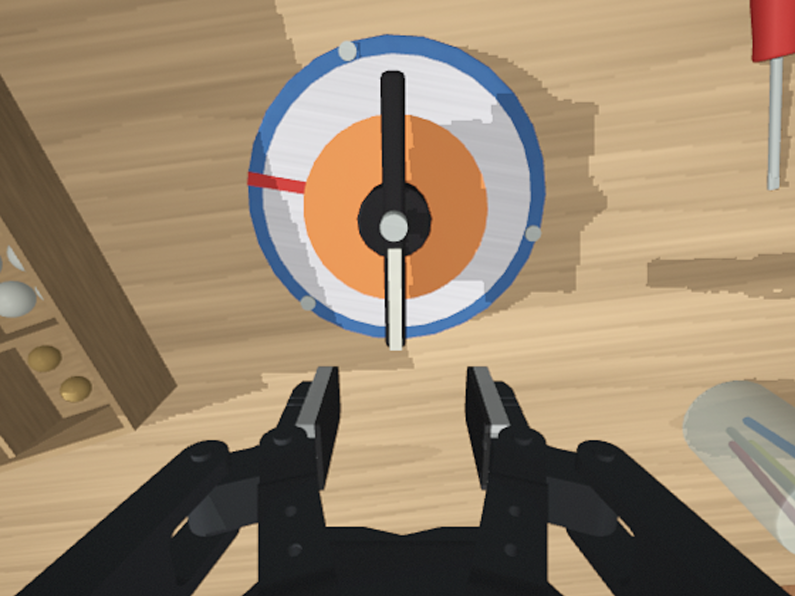

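The wrist view shows the marked wing's tip at (396,350), plain end (393,71), hub (393,227) and red mark (277,184). All are within about 2 mm of prediction, so I shift the centre slightly to (0.5635,-0.2337). Now I descend, grip and work out the arc table.

Request:
{"name": "arm_command", "arguments": {"rows": [[[45,-0.06,-0.03,-0.2,0],[45,0,0,-0.4,0],[45,0,0,-0.4,0],[45,0,0,-0.3,0],[45,0,0,-0.16,0],[45,0,0,0,0],[0,0,0,0,0],[0,0,0,0,0],[0,0,0,0,0],[0,0,0,0,0]]], "newtons": 40}}

```text
t: 6.4
eef_pos: [0.6085, -0.2405, 0.0847]
tool_rot: [0.001, 0.064, 0.998, -0.001]
contact_force: [-1.0, -4.3, 4.1]
gripper_width: 0.117
grasp_force: 39.9
```

```bash
python3 - <<'E'
from h import *
np.set_printoptions(precision=4,suppress=True)
o=get_obs();print(o['t'],o['eef_pos'],o['contact_force'],o['grasp_force'],o['gripper_width'])
p=-.123;a=p
for i in range(22):
  d=-.08 if i<21 else -.037
  b=a+d;print(i,np.round(.045/.06*(np.array([np.cos(b)-np.cos(a),np.sin(b)-np.sin(a)])),3),end=' ');a=b
E
```

```text
6.4 [ 0.6085 -0.2405  0.0847] [-0.9963 -4.3438  4.0509] 39.90209698677063 0.11721736525538523
0 [-0.01  -0.059] 1 [-0.014 -0.058] 2 [-0.019 -0.057] 3 [-0.024 -0.055] 4 [-0.028 -0.053] 5 [-0.032 -0.051] 6 [-0.036 -0.048] 7 [-0.04  -0.045] 8 [-0.043 -0.042] 9 [-0.046 -0.038] 10 [-0.049 -0.034] 11 [-0.052 -0.03 ] 12 [-0.054 -0.026] 13 [-0.056 -0.022] 14 [-0.058 -0.017] 15 [-0.059 -0.012] 16 [-0.059 -0.008] 17 [-0.06  -0.003] 18 [-0.06   0.002] 19 [-0.06   0.007] 20 [-0.059  0.011] 21 [-0.027  0.007]
```

Request:
{"name": "arm_command", "arguments": {"rows": [[[0,-0.01,-0.059,0.001,-1],[0,-0.014,-0.058,0.001,-1],[0,-0.019,-0.057,0.001,-1],[0,-0.024,-0.055,0.001,-1],[0,-0.028,-0.053,0.001,-1],[0,-0.032,-0.051,0.001,-1],[0,-0.036,-0.048,0.001,-1],[0,-0.04,-0.045,0.001,-1],[0,-0.043,-0.042,0.001,-1],[0,-0.046,-0.038,0.001,-1]]]}}

```text
t: 7.65
eef_pos: [0.5912, -0.2712, 0.0855]
tool_rot: [0.002, 0.448, 0.894, -0.0]
contact_force: [-1.1, -4.9, 4.4]
gripper_width: 0.119
grasp_force: 40.4
```

Request:
{"name": "arm_command", "arguments": {"rows": [[[0,-0.049,-0.034,0.001,-1],[0,-0.052,-0.03,0.001,-1],[0,-0.054,-0.026,0.001,-1],[0,-0.056,-0.022,0.001,-1],[0,-0.058,-0.017,0.001,-1],[0,-0.059,-0.012,0.001,-1],[0,-0.059,-0.008,0.001,-1],[0,-0.06,-0.003,0.001,-1],[0,-0.06,0.002,0.001,-1],[0,-0.06,0.007,0.001,-1]]]}}

```text
t: 8.9
eef_pos: [0.5569, -0.2801, 0.0862]
tool_rot: [0.002, 0.761, 0.648, -0.0]
contact_force: [-0.8, -5.4, 6.5]
gripper_width: 0.124
grasp_force: 40.1
```

Request:
{"name": "arm_command", "arguments": {"rows": [[[0,-0.059,0.011,0.001,-1],[0,-0.027,0.007,0,-0.46],[0,0,0,0,0],[0,0,0,0,0],[40,0,0,0,0],[40,0,0,0,0],[40,0,0,0,0],[40,0,0,0.4,0],[40,0,0,0.5,0],[40,0,0,0.5,0]]]}}

```text
t: 10.15
eef_pos: [0.551, -0.2765, 0.1694]
tool_rot: [-0.001, 0.797, 0.605, -0.0]
contact_force: [0.4, -0.4, -0.2]
gripper_width: 0.465
grasp_force: 0.0
```

```bash
python3 - <<'E'
from h import *
from scipy.spatial.transform import Rotation as R
np.set_printoptions(precision=4,suppress=True)
o=get_obs();P=cams.camera_params('wrist');snap('wrist','w2.png',s=1.42)
np.savez('w2.npz',K=P['K'],E=P['extrinsics'])
M=R.from_quat(o['tool_rot'],scalar_first=True).as_matrix()
print(o['t'],o['eef_pos'],np.arctan2(M[1,1],M[0,1]),o['q'],o['contact_force'])
E
```

```text
10.15 [ 0.551  -0.2765  0.1694] -0.2723751926770814 [ 0.4878  0.4509 -0.1635  1.7509  0.0869  0.9478  0.0171] [ 0.3986 -0.4469 -0.2161]
```

View pics/w2.png

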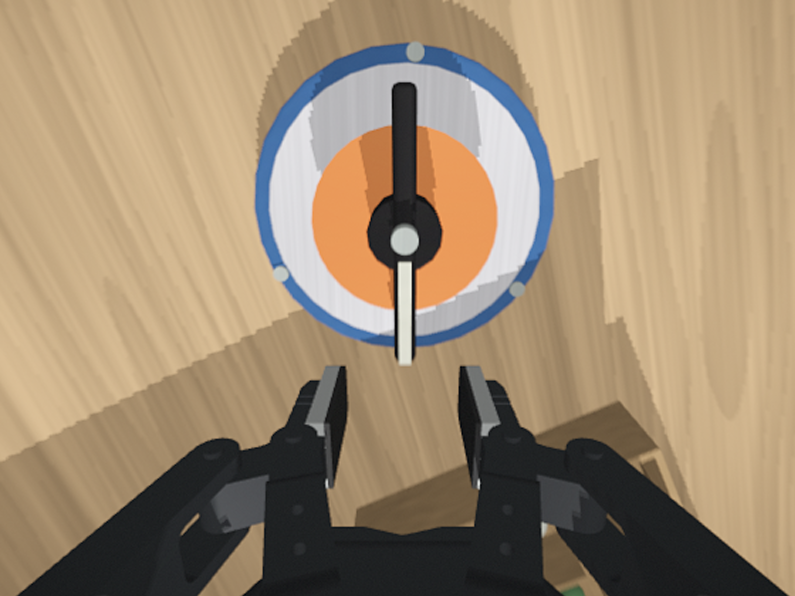

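The wing now hides the red mark: marked tip at (405,363), plain end (404,83). I compute its angle against the red mark measured in w1.

```bash
python3 - <<'E'
from h import *
from scipy.spatial.transform import Rotation as R
P=np.load('w2.npz');P2=dict(K=P['K'],extrinsics=P['E'])
def T(p,yaw):
  y=np.array([np.cos(yaw),np.sin(yaw),0]);z=np.array([0,0,-1.]);M=np.eye(4);M[:3,:3]=np.c_[np.cross(y,z),y,z];M[:3,3]=p;return M
X=np.linalg.inv(T([.551,-.2765,.1694],-.2724))@P['E']
P1=dict(K=P['K'],extrinsics=T([.6117,-.2375,.1717],1.4439)@X)
f=lambda P,u,v,z:ray('',u/1.42,v/1.42,z,P)
ang=lambda a,b:np.arctan2(*(b-a)[1::-1])
for P,t,q,h in((P1,(396,350),(393,71),(393,227)),(P2,(405,363),(404,83),(404.5,240))):
  t,q=f(P,*t,.107),f(P,*q,.107);print(ang(q,t),(t+q)/2,np.linalg.norm(t-q),f(P,*h,.118))
r2,r1=f(P1,248,180,.031),f(P1,306,187,.031);print(r1,r2,ang(r1,r2),[ang(f(P1,393,227,.118),r) for r in(r1,r2)])
# blue disc centre in w2 & w1
for P,c in((P1,(396,187)),(P2,(404,195))):print(f(P,*c,.03))
E
```

```text
-0.12212339775537526 [ 0.56426584 -0.2345194   0.107     ] 0.1293711041031174 [ 0.56349969 -0.23497148  0.118     ]
-1.8384916368855468 [ 0.56378623 -0.23660184  0.107     ] 0.13075209754021644 [ 0.56395542 -0.23572415  0.118     ]
[ 0.54670312 -0.2890972   0.031     ] [ 0.53798302 -0.32390079  0.031     ] -1.8162942613590236 [np.float64(-1.871698532109501), np.float64(-1.8502214817449272)]
[ 0.55390404 -0.23357193  0.03      ]
[ 0.56681907 -0.22571704  0.03      ]
```

Request:
{"name": "arm_command", "arguments": {"rows": [[[60,-0.2,0.4,0.2,1],[60,-0.2,0.8,0,1],[60,-0.1,0.9,0,1],[60,-0.1,0.9,0,1],[60,-0.1,0.9,0,1],[60,-0.1,0.9,0,1],[60,-0.1,0.9,0,1],[60,-0.1,0.9,0,1],[60,-0.1,0.9,0,1],[60,-0.1,0.7,0,1]]]}}

```text
t: 11.45
eef_pos: [0.4784, 0.2176, 0.1809]
tool_rot: [-0.0, 0.497, 0.868, 0.0]
contact_force: [1.2, -0.0, 0.2]
gripper_width: 0.701
grasp_force: 0.0
```

```bash
python3 - <<'E'
from h import *
snap('top','t2.png')
im=cv2.imread('pics/raw_t2.png')
a=cv2.resize(im[178:254,340:420],None,fx=7,fy=7,interpolation=cv2.INTER_CUBIC)
cv2.imwrite('pics/c2.png',a)
print(get_obs()['eef_pos'])
E
```

```text
[0.4768156  0.22402036 0.18145226]
```

View pics/c2.png

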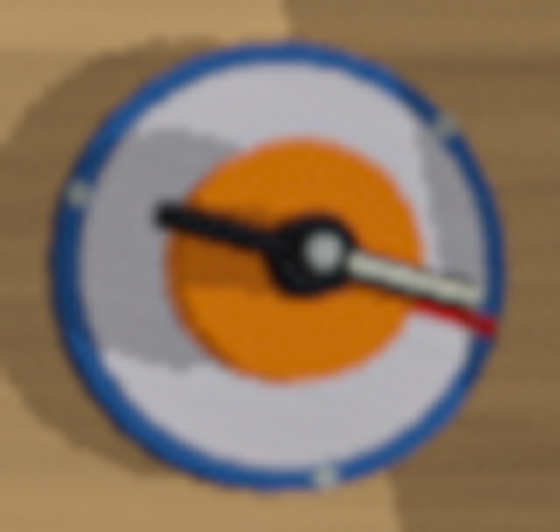

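Here the white line runs (350,258) to (478,294), parallel to the red mark (415,308) to (495,328). I check the angle with colour centroids.

```bash
python3 - <<'E'
from h import *
def load(n):
  im=cv2.imread('pics/raw_'+n).astype(float)[175:260,335:425]
  return im
o=np.array([335,175])
im=load('t1.png');b,g,r=im[...,0],im[...,1],im[...,2]
hsv=cv2.cvtColor(im.astype(np.uint8),cv2.COLOR_BGR2HSV)
blue=((abs(hsv[...,0].astype(int)-108)<10)&(hsv[...,1]>120)).astype(np.uint8)
cs,_=cv2.findContours(blue,0,cv2.CHAIN_APPROX_NONE);c=max(cs,key=len)
e=cv2.fitEllipse(c);C=ray('top',*(np.array(e[0])+o),.03 if 1 else 0);print('ellipse',e,C)
red=((hsv[...,0]<6)|(hsv[...,0]>172))&(hsv[...,1]>110)&(r>90)
ys,xs=np.nonzero(red);print(len(xs),xs.min()+o[0],xs.max()+o[0])
Q=np.array([ray('top',x+o[0],y+o[1],.031)[:2] for x,y in zip(xs,ys)])
m=Q.mean(0);d=np.linalg.svd(Q-m)[2][0];d*=-np.sign(d[1])
print('red',m,'dist',np.linalg.norm(m-C[:2]),'dir',np.arctan2(d[1],d[0]),'from C',np.arctan2(*(m-C[:2])[::-1]))
for n,z in(('t1.png',.1067),('t2.png',.1084)):
  im=load(n);hsv=cv2.cvtColor(im.astype(np.uint8),cv2.COLOR_BGR2HSV)
  print(n)
  dark=(im.max(2)<55);ys,xs=np.nonzero(dark);Q=np.array([ray('top',x+o[0],y+o[1],z)[:2] for x,y in zip(xs,ys)])
  k=np.linalg.norm(Q-C[:2],axis=1)<.07;Q=Q[k];mm=Q.mean(0);h=np.array([.5635,-.2340])
  k=np.linalg.norm(Q-h,axis=1)>.03;W=Q[k];print('plain wing',len(W),np.arctan2(*-(W.mean(0)-h)[::-1]),np.arctan2(*-(W.mean(0)-C[:2])[::-1]))
E
```

```text
ellipse ((47.724327087402344, 37.878684997558594), (64.50696563720703, 69.9415283203125), 52.13124465942383) [ 0.57050899 -0.24293243  0.03      ]
22 399 410
red [ 0.54118052 -0.30680299] dist 0.07028234157410775 dir -1.8621446186827946 from C -2.001262958456185
t1.png
plain wing 32 -0.16594997799029365 -0.30674109304084407
t2.png
plain wing 30 -1.800127631545927 -1.6335230637976836
```

Red is at about -1.857 rad and the wing at about -1.838, within 0.02 rad (about 1 mm at the tip), which is good enough. On to the spool: I straddle the winding between the flanges with two fingers along its axis.

Request:
{"name": "arm_command", "arguments": {"rows": [[[50,-0.01,0.07,0,1],[50,-0.01,0.07,0,1],[50,-0.01,0.07,0,1],[50,-0.01,0.07,0,1],[50,-0.01,0.07,-0.1,1],[50,-0.01,0.07,-0.2,1],[50,-0.01,0.07,-0.2,1],[50,-0.01,0.07,-0.2,1],[50,-0.01,0.07,-0.2,1],[50,0,0.03,-0.1,1]]]}}

```text
t: 12.75
eef_pos: [0.4732, 0.2545, 0.1201]
tool_rot: [-0.001, 0.12, 0.993, -0.0]
contact_force: [-0.4, -0.1, 0.1]
gripper_width: 0.582
grasp_force: 0.0
```

Request:
{"name": "arm_command", "arguments": {"rows": [[[50,0,0,0,1],[50,0,0,0,0.2],[50,0,0,0,0],[50,0,0,0,0],[50,0,0,0,0],[50,0,0,0,0],[50,0,0,0,0],[50,0,0,0,0],[50,0,0,0,0],[50,0,0,0,0]]]}}

```text
t: 14.0
eef_pos: [0.4738, 0.2545, 0.121]
tool_rot: [-0.0, 0.074, 0.997, 0.0]
contact_force: [-0.0, -0.5, -0.7]
gripper_width: 0.588
grasp_force: 0.0
```

```bash
python3 - <<'E'
from h import *
from scipy.spatial.transform import Rotation as R
np.set_printoptions(precision=4,suppress=True)
o=get_obs();P=cams.camera_params('wrist');snap('wrist','w3.png',s=1.42)
np.savez('w3.npz',K=P['K'],E=P['extrinsics'])
M=R.from_quat(o['tool_rot'],scalar_first=True).as_matrix()
print(o['t'],o['eef_pos'],np.arctan2(M[1,1],M[0,1]),o['q'])
u=np.array([.9894,-.1455]);v=np.array([.1455,.9894]);S=np.array([.5309,.255]);L=np.array([.6482,.2362])
print('TCP wrt spool',(o['eef_pos'][:2]-S)@u,(o['eef_pos'][:2]-S)@v)
for n,p in(('flangeL top',S+.052*v),('flangeR top',S-.052*v)): print(n,1.42*proj('wrist',[*p,.068],P))
for n,p in(('line l',L+.09*v),('line r',L-.09*v)): print(n,1.42*proj('wrist',[*p,.004],P))
E
```

```text
14.0 [0.4738 0.2545 0.121 ] 1.4231617592471304 [-0.0615  0.48   -0.6903  1.947   0.4006  0.8539  0.4581]
TCP wrt spool -0.05639758572792103 -0.008760484533500463
flangeL top [520.1764 427.641 ]
flangeR top [319.19   428.0745]
line l [534.3037 512.0951]
line r [290.9837 512.6088]
```

View pics/w3.png

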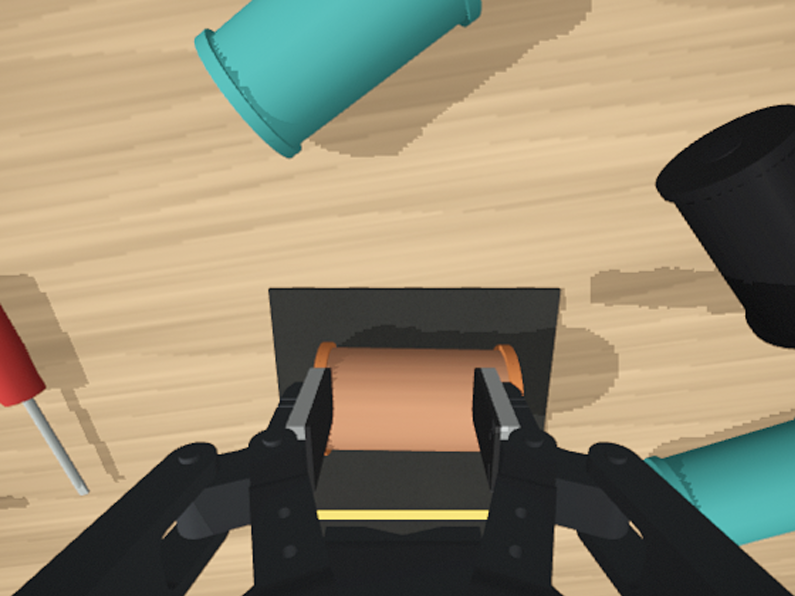

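The wrist view shows the copper spool between flanges (325,355) and (508,365), parallel to the yellow line at v≈515. The fingers sit about 9 mm too far to the right, so I correct, descend behind it and push gently.

Request:
{"name": "arm_command", "arguments": {"rows": [[[50,-0.06,0.145,0,0],[50,0,0,-0.3,0],[50,0,0,-0.4,0],[50,0,0,-0.4,0],[50,0,0,-0.4,0],[50,0,0,-0.25,0],[50,0,0,0,0],[50,0.1,-0.015,0,0],[50,0.1,-0.015,0,0],[50,0.1,-0.015,0,0]]]}}

```text
t: 15.3
eef_pos: [0.4893, 0.2605, 0.0166]
tool_rot: [0.001, 0.074, 0.997, 0.0]
contact_force: [0.5, -0.3, 0.6]
gripper_width: 0.586
grasp_force: 0.0
```

Request:
{"name": "arm_command", "arguments": {"rows": [[[50,0.08,-0.012,0,0],[50,0.08,-0.012,0,0],[50,0.08,-0.012,0,0],[50,0.08,-0.012,0,0],[50,0.08,-0.012,0,0],[50,0.08,-0.012,0,0],[50,0.08,-0.012,0,0],[50,0.08,-0.012,0,0],[50,0.08,-0.012,0,0],[50,0.08,-0.012,0,0]]]}}

```text
t: 16.55
eef_pos: [0.5365, 0.2533, 0.016]
tool_rot: [-0.0, 0.074, 0.997, -0.0]
contact_force: [-1.1, 0.4, -0.3]
gripper_width: 0.584
grasp_force: 0.1
```

Request:
{"name": "arm_command", "arguments": {"rows": [[[50,0.08,-0.012,0,0],[50,0.08,-0.012,0,0],[50,0.07,-0.01,0,0],[50,0.06,-0.009,0,0],[50,0.05,-0.007,0,0],[50,0.04,-0.006,0,0],[50,0.03,-0.004,0,0],[50,0.02,-0.003,0,0],[50,0,0,0,0],[50,0,0,0,0]]]}}

```text
t: 17.8
eef_pos: [0.5619, 0.2496, 0.0159]
tool_rot: [-0.0, 0.074, 0.997, -0.0]
contact_force: [-1.0, 0.9, -0.1]
gripper_width: 0.592
grasp_force: 0.0
```

```bash
python3 - <<'E'
from h import *
np.set_printoptions(precision=4,suppress=True)
o=get_obs();P=cams.camera_params('wrist');snap('wrist','w4.png',s=1.42)
np.savez('w4.npz',K=P['K'],E=P['extrinsics'])
u=np.array([.9894,-.1455]);v=np.array([.1455,.9894]);L=np.array([.6482,.2362])
p=o['eef_pos'][:2];print(o['t'],o['eef_pos'],'TCP wrt line',(p-L)@u,(p-L)@v,o['contact_force'])
im=cams.read_camera('top')[:,:,::-1];cv2.imwrite('pics/raw_t3.png',im)
a=cv2.resize(im[150:250,175:265],None,fx=5.9,fy=5.9,interpolation=cv2.INTER_CUBIC);cv2.imwrite('pics/c3.png',a)
E
```

```text
17.8 [0.5619 0.2496 0.0159] TCP wrt line -0.0873222628455013 0.0006945210925845564 [-0.9812  0.8864 -0.0556]
```

View pics/c3.png

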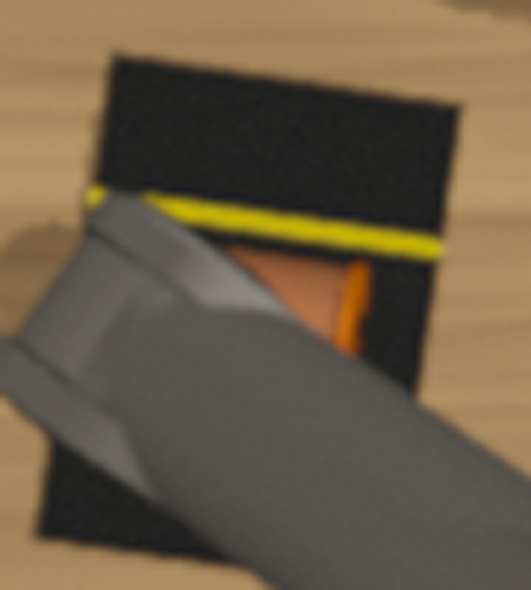

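The top crop shows the right flange's front edge at (360,262) and the yellow line at (360,235). I work out the gap left.

```bash
cat >> h.py <<'E'
u=np.array([.9894,-.1455]);v=np.array([.1455,.9894]);L=np.array([.6482,.2362])
def meas(fn,npz):
    # wrist view: far edge (toward +x) of copper, and yellow line, in mat frame
    P=np.load(npz);P=dict(K=P['K'],extrinsics=P['E']);im=cv2.imread('pics/'+fn);h=cv2.cvtColor(cv2.resize(im,(560,420)),cv2.COLOR_BGR2HSV).astype(int)
    cop=(h[...,0]<16)&(h[...,1]>80)&(h[...,2]>90)
    yel=(abs(h[...,0]-28)<6)&(h[...,1]>120)&(h[...,2]>110)
    o=np.array(P['extrinsics'])[:3,3]
    for nm,mk,z in(('copper',cop,None),('yellow',yel,.004)):
        out=[]
        for c in range(200,375,10):
            r=np.nonzero(mk[200:,c])[0]+200
            if len(r)<2: continue
            for e in((r.max()+.5,) if z is None else (r.mean(),)):
                if z is None:
                    # tangent ray to cylinder radius .029 at height .036: intersect in the mat x-z plane
                    a=ray('',c,e,0.,P); ax=(a[:2]-L)@u; ox=(o[:2]-L)@u
                    d=np.array([ax-ox,-o[2]]);d/=np.hypot(*d); n=np.array([d[1],-d[0]])
                    # centre x s.t. |n.(C-O)|=.029, centre on robot side
                    xs=[ox+(s*.029-n[1]*(.036-o[2]))/n[0] for s in(1,-1)]
                    out.append((c,min(xs),(ray('',c,e,.036,P)[:2]-L)@v))
                else:
                    a=ray('',c,e,z,P);out.append((c,(a[:2]-L)@u,(a[:2]-L)@v))
        print(nm,np.round(np.array(out),4).tolist())
E
python3 - <<'E'
from h import *
p=ray('top',175+360/5.9-.4,150+262/5.9-.4,.04);print(p,(p[:2]-L)@u+0,'centre est',(p[:2]-L)@u-.032)
meas('raw_w4.png','w4.npz')
E
```

```text
[0.62475178 0.18571091 0.04      ] -0.01585350936942935 centre est -0.04785350936942935
copper [[220.0, -0.0947, -0.0305], [230.0, -0.0837, -0.0264], [240.0, -0.0837, -0.0213], [250.0, -0.0837, -0.0163], [260.0, -0.0832, -0.0113], [270.0, -0.0821, -0.0063], [280.0, -0.0804, -0.0013], [290.0, -0.081, 0.0038], [300.0, -0.082, 0.0088], [310.0, -0.0836, 0.0138], [320.0, -0.0836, 0.0189], [330.0, -0.0836, 0.0239], [340.0, -0.0804, 0.0292]]
yellow []
```

Request:
{"name": "arm_command", "arguments": {"rows": [[[50,0.03,-0.004,0,0],[50,0.06,-0.009,0,0],[50,0.06,-0.009,0,0],[50,0.06,-0.009,0,0],[50,0.06,-0.009,0,0],[50,0.06,-0.009,0,0],[50,0.06,-0.009,0,0],[50,0.06,-0.009,0,0],[50,0.06,-0.009,0,0],[50,0.05,-0.007,0,0]]]}}

```text
t: 19.15
eef_pos: [0.5959, 0.2445, 0.016]
tool_rot: [0.0, 0.074, 0.997, 0.0]
contact_force: [0.5, -0.4, -0.4]
gripper_width: 0.585
grasp_force: 0.1
```

Request:
{"name": "arm_command", "arguments": {"rows": [[[50,0.05,-0.007,0,0],[50,0.04,-0.006,0,0],[50,0.03,-0.004,0,0],[50,0.03,-0.004,0,0],[50,0.02,-0.003,0,0],[50,0.01,-0.001,0,0],[50,0,0,0,0],[50,0,0,0,0],[50,0,0,0,0],[50,0,0,0,0]]]}}

```text
t: 20.4
eef_pos: [0.6064, 0.2431, 0.016]
tool_rot: [-0.0, 0.074, 0.997, -0.0]
contact_force: [-1.0, 0.2, 0.3]
gripper_width: 0.585
grasp_force: 0.0
```

```bash
python3 - <<'E'
from h import *
np.set_printoptions(precision=4,suppress=True)
o=get_obs()
p=o['eef_pos'][:2];print(o['t'],o['eef_pos'],'TCP wrt line',(p-L)@u,(p-L)@v,o['contact_force'])
im=cams.read_camera('top')[:,:,::-1];cv2.imwrite('pics/raw_t4.png',im)
a=cv2.resize(im[150:250,175:265],None,fx=5.9,fy=5.9,interpolation=cv2.INTER_CUBIC);cv2.imwrite('pics/c4.png',a)
# front edge of copper/orange per column, in mat frame
h=cv2.cvtColor(im.copy(),cv2.COLOR_BGR2HSV).astype(int);m=(h[...,0]<16)&(h[...,1]>110)&(h[...,2]>90)
m[:150]=0
for c in range(185,245,3):
  r=np.nonzero(m[150:235,c])[0]
  if len(r)>2:
    q=ray('top',c,r[0]+150-.5,.04);print(c,r[0]+150,np.round([(q[:2]-L)@u,(q[:2]-L)@v],4))
E
```

```text
20.4 [0.6064 0.2431 0.016 ] TCP wrt line -0.04235538457489091 0.00071538374669504 [-0.9609  0.1659  0.2952]
224 178 [ 0.0269 -0.0126]
227 179 [ 0.0253 -0.0217]
230 179 [ 0.0266 -0.0304]
233 180 [ 0.025  -0.0394]
236 180 [ 0.0262 -0.0481]
239 180 [ 0.0275 -0.0567]
```

Centre is about 3 mm short. I add a 2.4 mm nudge, then back off, lift clear and look.

Request:
{"name": "arm_command", "arguments": {"rows": [[[50,0.01,-0.0015,0,0],[50,0.01,-0.0015,0,0],[50,0.01,-0.0015,0,0],[50,0.01,-0.0015,0,0],[50,0,0,0,0],[50,0,0,0,0],[50,0,0,0,0],[50,-0.1,0.015,0,0],[50,-0.3,0.044,0,0],[50,-0.4,0.058,0,0]]]}}

```text
t: 21.7
eef_pos: [0.5603, 0.2498, 0.016]
tool_rot: [0.0, 0.074, 0.997, 0.0]
contact_force: [0.0, 0.5, 0.1]
gripper_width: 0.584
grasp_force: 0.0
```

Request:
{"name": "arm_command", "arguments": {"rows": [[[50,0,0,0.5,0],[50,0,0,0.8,0],[50,0,0,0.9,0],[50,-0.2,-0.4,0.9,0],[50,-0.3,-0.8,0,0],[50,0,-0.9,0,0],[50,0,-0.9,0,0],[50,0,-0.9,0,0],[50,0,-0.5,0,0],[50,0,0,0,0]]]}}

```text
t: 22.95
eef_pos: [0.5302, -0.0173, 0.2016]
tool_rot: [-0.0, 0.076, 0.997, -0.001]
contact_force: [-0.3, 0.9, -0.3]
gripper_width: 0.583
grasp_force: 0.0
```

```bash
python3 - <<'E'
from h import *
np.set_printoptions(precision=4,suppress=True)
o=get_obs();print(o['t'],o['eef_pos'])
im=cams.read_camera('top')[:,:,::-1];cv2.imwrite('pics/raw_t5.png',im)
cv2.imwrite('pics/c5.png',cv2.resize(im[140:260,175:420],None,fx=3.2,fy=3.2,interpolation=cv2.INTER_CUBIC))
h=cv2.cvtColor(im.copy(),cv2.COLOR_BGR2HSV).astype(int);m=(h[...,0]<16)&(h[...,1]>110)&(h[...,2]>90)
for c in range(190,245,3):
  r=np.nonzero(m[165:215,c])[0]+165
  if len(r)>8:
    f,b=[ray('top',c,e,.036)[:2]-L for e in(r[0]-.5,r[-1]+.5)];print(c,r[0],r[-1],np.round([f@u,b@u,(f+b)@u/2,f@v],4))
y=(abs(h[...,0]-28)<6)&(h[...,1]>150)&(h[...,2]>110)
ys,xs=np.nonzero(y[150:230,175:265]);Q=np.array([ray('top',a+175,b+150,.004)[:2]-L for a,b in zip(xs,ys)])
if len(Q):print('yellow',len(Q),(Q@u).mean(),(Q@v).min(),(Q@v).max())
E
```

```text
22.95 [ 0.5302 -0.0173  0.2016]
199 178 193 [ 0.0168 -0.0296 -0.0064  0.06  ]
202 173 193 [ 0.0326 -0.0283  0.0022  0.0536]
205 174 193 [ 0.031  -0.027   0.002   0.0445]
208 175 193 [ 0.0293 -0.0257  0.0018  0.0354]
211 175 194 [ 0.0306 -0.0274  0.0016  0.0267]
214 176 194 [ 0.029  -0.0261  0.0014  0.0176]
217 176 195 [ 0.0303 -0.0277  0.0013  0.0089]
220 177 195 [ 0.0286 -0.0264  0.0011 -0.0002]
223 177 196 [ 0.0299 -0.0281  0.0009 -0.0088]
226 178 196 [ 0.0283 -0.0268  0.0007 -0.018 ]
229 178 197 [ 0.0295 -0.0284  0.0006 -0.0266]
232 179 197 [ 0.0279 -0.0271  0.0004 -0.0357]
235 179 199 [ 0.0292 -0.0316 -0.0012 -0.0444]
238 179 194 [ 0.0305 -0.0159  0.0073 -0.053 ]
yellow 71 7.072989332260441e-05 -0.08909365460041758 0.08954979916069421
```

View pics/c5.png

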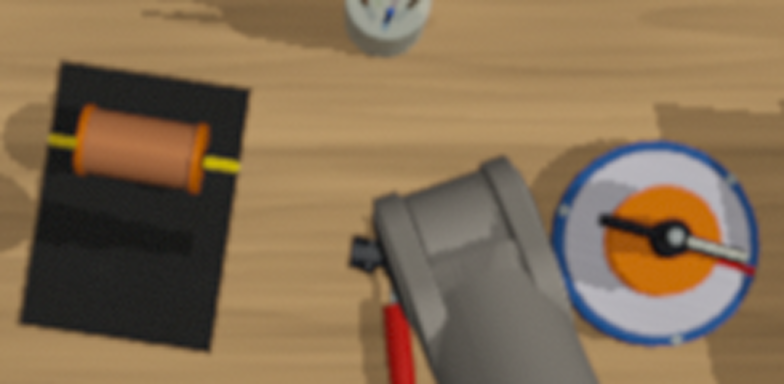

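The spool sits over the yellow line to within about 1 mm, tilted about 0.02 rad. The wing is over the red mark, and the jar and screwdriver have not moved. The gripper is clear of everything.

```bash
python3 -c "
from station import job
print(job.hand_in())"
```

```text
the job is handed in; nothing more can be done
None
```

I loosened the wing nut until its white line pointed at the red mark (within about 0.02 rad), then rolled the copper spool onto the yellow line (centred within about 1 mm, about 0.02 rad off parallel); the jar and screwdriver were not disturbed, and I handed the job in at about 23 s.

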